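# Pull apart nested centrifuge sleeves and store them by size

### The arm

A 7-joint arm with a two-finger parallel gripper is mounted at the origin on a cart in front of the work surface, level with it; the furniture and walls round the work are solid. World frame = base frame: x ahead of the robot, y to its left, z up, the work surface at z = 0. Lengths are in m, angles in degrees, forces in N, time in s.
With the tool pointing down it reaches from about 0.425 to 0.875 m from the base axis. Payload 4.7 kg.
Tool frame: the origin (TCP) lies on the centre line of the jaws, within the pads' length; the fingertips stand env.nose_length ahead of it and the grasp point (between the pads) lies 8 mm behind it (env.nose_length is the distance from the TCP to the fingertips, in m); y points along the fingers, z is the direction in which the jaws open and shut, and the axes are right-handed (so a half turn about y gives the same grasp; the last joint's range is limited). The gripper opens to 87 mm and grips with 3 to 60 N. Pads are 19 mm wide; open, the fingers measure 117 mm over their backs; the gripper's body (75 mm by 190 mm) begins 51 mm behind the grasp point.
Start: joints at [73.803, 18.392, -4.016, 83.108, 1.295, 78.541, -3.26], TCP at [0.19, -0.622, 0.234] pointing down, gripper open.
Joint ranges: [-163.93, 163.93], [-17.29, 119.83], [-79.2, 71.16], [3.27, 140.29], [-89.18, 269.18], [5.43, 117.66], [-154.24, 154.24]. Speed limits (degrees/s): [147.25, 147.25, 180, 180, 180, 180, 180].

### API

Orientations are given as [roll, pitch, yaw] about the fixed x, y, z axes, in that order (R = Rz(yaw) Ry(pitch) Rx(roll)).
In Python, from cell import env, read_camera, camera_info, job, models gives the robot as it stands.
- The arm moves only by the tool move_arm, never from a script. Its argument "moves" is a list of rows, each a list of 6 numbers: the shift along the tool's x, y, z in mm, then the turn, a rotation vector about the tool's x, y, z in degrees. In form: [[x, y, z, ax, ay, az], ...]. A call has 1 to 20 rows; each row is the pose to reach, as a shift and turn from the pose commanded when the call began, along the tool's axes at that moment; what a row does not reach only later rows make up. A row lasts 1/12 s, in which the tool goes at most 41.7 mm and 7.16 degrees, less where a joint would pass 70% of its speed; a pose out of reach is approached as far as the arm can. A call with a gripper value outside its range is refused whole. "claw" is the finger opening in mm, from 0 to 87, set as the call begins (left out, the last holds). The fingers move at their own pace and stop on an object; "newtons" is the grip in N (left out, the last holds). Time passes only in rows, so rows that repeat a pose let the fingers close. It gives the time, the measured TCP pose, the force and the opening at its end, in the units of the state.
- env.get_obs(): the state, without advancing time (a new reading comes with each control period).
- read_camera(name): name is "side" or "top" or "wrist"; returns (picture, depth): 400x640x3 uint8, red, green, blue; 400x640 float32, m along the optical axis (not along the pixel's ray), 0 where there is no reading.
- camera_info(name): a dict with "fx", "fy", "cx", "cy" (pixels), "distortion" ([k1, k2, p1, p2, k3] as OpenCV has them; the pictures are not rectified), "R" (3x3) and "t" (3): a world point X has camera coordinates R X + t. Camera axes: x right, y down, z forward; pixel columns grow to the right and rows downward; lengths in m; the calibration is good to about 2 mm. A picture is of the moment at which its call begins: read the wrist's pose just before it. camera_info takes no time and is no camera call; for the wrist camera it gives the pose at the moment of the call.
- job.sign_off(): hands the job in, once; it reports no verdict.
Trained networks look in the newest picture that a camera, given by its name, has taken for a name from the list of things; names that differ only in an ending like _2 or _b are one class to them, and where a whole thing is asked for, a point or a joint stands for the part that bears it (a point fixed in the world has none). Each returns a list of dicts, best first, with "score" (0 to 1); they miss things now and then, are a little off and sometimes report something else, mostly with a low value. They report only what shows in the picture. A call takes as long as a camera call. They do not tell look-alikes from the thing itself.
- models.spot_in(target, camera): "point" ([x, y, z] in m, in world coordinates, good to about 4 mm: the middle of the surface that is visible of it).
- models.cut_out(target, camera): "mask" (400x640 bool, what is visible of it).
The state is a dict: "time_s": time; "qpos": joint angles; "joint_velocities": joint speeds; "effort": joint torques, N m; "tool_pos": TCP position; "tool_rot": TCP orientation; "force": force on the tool from outside, world axes, zero at the start; "wrist_torque": the same for the moment, N m; "grip_width": finger opening in m.
Only numpy, scipy, OpenCV 4.12 (cv2) and the standard library are available. Lean on these libraries where they do the work, as an engineer would, in place of code of your own. Each camera call takes 0.05 s, during which the arm holds its last target.

### The job

Two white reducing sleeves are stuck one inside the other in the metal centrifuge bucket. Pull them apart and stand each one upright, seated down in the well of the grey storage stand that it fits closely: the narrow sleeve in the smallest stand and the wide sleeve in the middle-sized one. The largest stand stays empty.

Things in the scene. Friction and masses are not known exactly. Their poses are not given: they have to be found in the camera images.
- narrow_sleeve: White sleeve, round about z (up), 96 mm tall, about 60 g. Origin: centre of underside. Shank 30 mm across to z=55, flange 42 mm across z=55-60, neck to grip 28 mm across z=60-96. Starts stuck in the wide sleeve's bore, coaxial, origin 44 mm above the wide sleeve's, flange on its rim. Sprung pads: a straight pull up of about 4-9 N draws it out; clear after 55 mm.
- wide_sleeve: White sleeve, round about z (up), 99 mm tall, about 150 g. Origin: centre of underside. Shank 52 mm across to z=58, flange 64 mm z=58-63, neck to grip 52 mm z=63-99. Starts stuck in a bolted-down metal bucket (68 mm across, rim 66 mm above the worktop), origin at 8 mm, flange on the rim. Held tighter than the narrow sleeve: straight pull up of about 10-17 N; clear after 58 mm.
- narrow_stand: Smallest of three round grey plastic stands fixed to the worktop in a row, in any order. 50 mm across the top, 16 mm high; round well 38 mm across at the bottom, flaring to 44 mm at the mouth, its floor 4 mm above the worktop. Origin: centre of underside.
- wide_stand: Middle-sized of the three grey stands. 72 mm across the top, 16 mm high; round well 60 mm across at the bottom, flaring to 66 mm at the mouth, its floor 4 mm above the worktop. Origin: centre of underside. (The largest stand, 92 mm across, is not needed.)
Mind the look-alikes: they are no part of the job. What is shaped like the narrow_sleeve but green or purple is not meant.

How it is judged (in metres and radians):
At the end, for the whole second after the job is handed in: Narrow sleeve in the smallest stand and wide sleeve in the middle-sized one, each upright within 10 degrees and at rest, its axis within 12 mm of the stand's centre and its underside less than 10 mm above the stand's underside (down in the well, not on the rim) (horizontal distance between narrow_sleeve and narrow_stand below 0.012 m and z of narrow_sleeve in the frame of narrow_stand below 0.01 m and angle between each of narrow_sleeve, wide_sleeve's own z axis and vertical below 0.17 rad and linear speed of each of narrow_sleeve, wide_sleeve below 0.02 m/s and horizontal distance between wide_sleeve and wide_stand below 0.012 m and z of wide_sleeve in the frame of wide_stand below 0.01 m); the robot touches nothing.
It also fails if it takes over 59 s, if anything falls off the work surface, if the arm or the gripper's body presses on something with over 40 N, if the wrist force passes 120 N, or if a joint passes its speed limit or range.

## Working session

There is one attempt and no reset: what is moved stays moved. The work goes in short steps, Python scripts to look and compute and a tool call to move; the robot and the scene stay as the last step left them, time stands still between calls to the robot, and variables do not carry over. Pictures are saved under pics/ and viewed, and the job is handed in when it is done.

Besides the shell and the picture viewer there is one more tool, called in YAML: its name, and indented under it one key for each argument. move_arm: Moves the arm, as the interface text tells. Its arguments: {"type":"object","properties":{"moves":{"type":"array","items":{"type":"array","items":{"type":"number"}}},"claw":{"type":"number"},"newtons":{"type":"number"}},"required":["moves"]}

```bash
ls; mkdir -p pics; python3 - <<'E'
from cell import env, read_camera, camera_info, job, models
import cv2,numpy as np
print(env.nose_length); o=env.get_obs(); print(o)
for n in ("side","top"):
    p,d=read_camera(n); cv2.imwrite(f"pics/{n}0.png",p[:,:,::-1]); np.save(f"pics/{n}0.npy",d)
    i=camera_info(n); print(n,i)
    for t in ("narrow_sleeve","wide_sleeve","narrow_stand","wide_stand"):
        try:print(t,[(np.round(r["point"],3).tolist(),round(r["score"],2)) for r in models.spot_in(t,n)])
        except Exception as e: print(t,e)
E
```

```text
pics
0.011
{'time_s': 0.0, 'qpos': array([73.80290784, 18.4389056 , -4.01575273, 83.17530064,  1.29347226,
       78.54054054, -3.26007475]), 'joint_velocities': array([-0.07843051, -0.01543482,  0.00900291, -0.0417833 ,  0.03041647,
       -0.05607525, -0.00535093]), 'effort': array([-4.22207868e-04, -4.91284204e+01, -4.04277295e-01, -3.12526238e+01,
       -6.41124928e-02,  4.37833916e-02,  1.97041340e-04]), 'tool_pos': array([ 0.18990211, -0.62108047,  0.23245977]), 'tool_rot': array([-9.01095871e+01, -4.20819737e-03, -1.62993315e+02]), 'force': array([-0.26705351, -0.81622992, -0.53500161]), 'wrist_torque': array([-0.0156841 ,  0.02223615, -0.00613632]), 'grip_width': 0.08685940850873329}
side {'fx': 389.0978723738014, 'fy': 389.0978723738014, 'cx': 318.41011494531165, 'cy': 203.6207863874348, 'distortion': array([-0.04478802,  0.        ,  0.        ,  0.        ,  0.        ]), 'R': array([[ 0.98801404, -0.15350956, -0.01621953],
       [-0.10968717, -0.62423958, -0.77349446],
       [ 0.10861393,  0.76600246, -0.63359549]]), 't': array([-0.5322419 ,  0.04821538,  0.89278731])}
narrow_sleeve [([0.502, 0.074, 0.129], 0.8), ([0.449, 0.182, 0.061], 0.7), ([0.602, 0.17, 0.079], 0.66)]
wide_sleeve [([0.498, 0.064, 0.087], 0.76)]
narrow_stand [([0.421, -0.097, 0.006], 0.56)]
wide_stand [([0.415, -0.364, 0.003], 0.66)]
top {'fx': 376.40557073211835, 'fy': 376.40557073211835, 'cx': 317.11525585497236, 'cy': 202.69956236240597, 'distortion': array([-0.0060308,  0.       ,  0.       ,  0.       ,  0.       ]), 'R': array([[-0.02905372, -0.99920902,  0.02715186],
       [-0.99644184,  0.02680189, -0.07990814],
       [ 0.07911721, -0.02937688, -0.99643237]]), 't': array([-0.08147845,  0.51966628,  0.85330469])}
narrow_sleeve [([0.609, 0.164, 0.063], 0.74), ([0.45, 0.185, 0.059], 0.69)]
wide_sleeve [([0.495, 0.066, 0.09], 0.86)]
narrow_stand [([0.422, -0.105, 0.003], 0.57)]
wide_stand [([0.413, -0.365, 0.007], 0.84)]
```

View pics/side0.png

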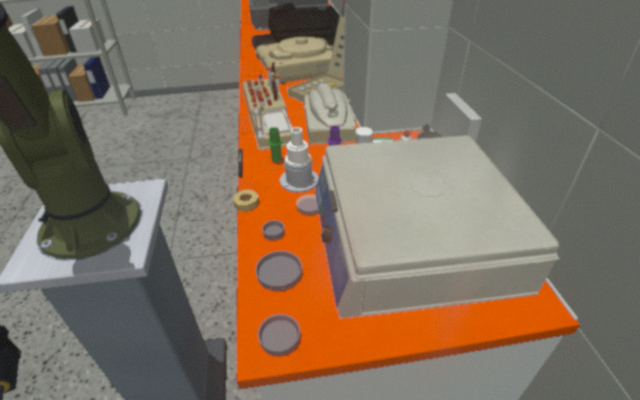

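View pics/top0.png

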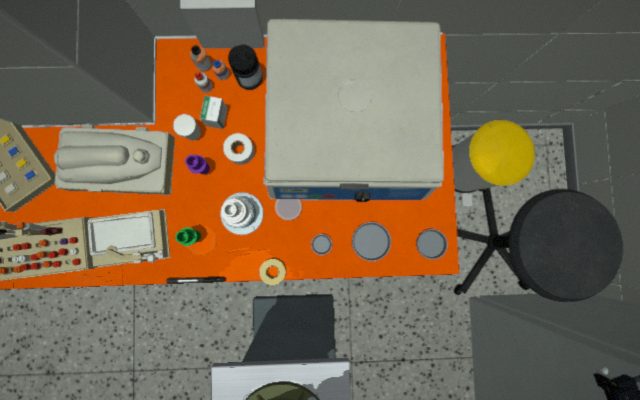

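The side view shows the white stack at (297,158), with the green look-alike at (276,145) and the purple one at (335,135). The stands are small (273,230), large (279,270) and middle (279,335). In the top view these are the stack at (239,212), green (187,236), purple (196,164), and the stands at (321,244), (371,241) and (431,243). The white stack is the target.

```bash
cat > h.py <<'E'
from cell import env, read_camera, camera_info, job, models
import cv2,numpy as np
def cloud(d,i):
    h,w=d.shape; u,v=np.meshgrid(np.arange(w),np.arange(h))
    K=np.array([[i["fx"],0,i["cx"]],[0,i["fy"],i["cy"]],[0,0,1]])
    n=cv2.undistortPoints(np.stack([u,v],-1).reshape(-1,1,2).astype(np.float64),K,i["distortion"]).reshape(h,w,2)
    X=np.dstack([n*d[...,None],d])
    return (X-i["t"])@i["R"]
def circ(p):
    A=np.c_[2*p,np.ones(len(p))]; s=np.linalg.lstsq(A,(p**2).sum(1),rcond=None)[0]
    return s[:2],np.sqrt(s[2]+s[:2]@s[:2])
E
python3 - <<'E'
from h import *
for n in("top","side"):
    d=np.load(f"pics/{n}0.npy"); P=cloud(d,camera_info(n)); ok=d>0
    P=P[ok]
    print(n)
    # stack
    m=(np.hypot(P[:,0]-.5,P[:,1]-.07)<.06)
    for z0 in (.139,.104,.107,.071,.066):
        q=P[m&(abs(P[:,2]-z0)<.004)]
        if len(q)>3: print(z0,len(q),q.mean(0).round(4),q.min(0).round(3),q.max(0).round(3))
    for c in((.42,-.1),(.42,-.22),(.415,-.365)):
        m=(np.hypot(P[:,0]-c[0],P[:,1]-c[1])<.06)
        q=P[m&(P[:,2]>.010)&(P[:,2]<.03)]
        if len(q)>5:
            print(c,len(q),q[:,2].mean().round(4),((q.min(0)+q.max(0))/2).round(4),(q.max(0)-q.min(0)).round(3),*circ(q[:,:2]))
    # box
    q=P[(P[:,2]>.08)&(P[:,0]>.45)&(P[:,0]<1)&(P[:,1]<-.0)&(P[:,1]>-.5)]
    print("box",np.percentile(q,[0,1,50,99,100],axis=0).round(3))
p,d=read_camera("top")
cv2.imwrite("pics/topc.png",cv2.resize(p[180:280,160:460,::-1],None,fx=2.6,fy=2.6,interpolation=cv2.INTER_CUBIC))
p,d=read_camera("side")
cv2.imwrite("pics/sidec.png",cv2.resize(p[110:230,230:400,::-1],None,fx=4.5,fy=4.5,interpolation=cv2.INTER_CUBIC))
E
```

```text
top
0.139 19 [0.4967 0.0796 0.1387] [0.486 0.068 0.135] [0.51  0.092 0.143]
0.104 135 [0.4974 0.0764 0.1063] [0.475 0.056 0.102] [0.523 0.105 0.108]
0.107 187 [0.4976 0.0775 0.1074] [0.475 0.056 0.103] [0.523 0.105 0.111]
0.071 162 [0.4956 0.0689 0.0704] [0.467 0.048 0.067] [0.531 0.107 0.075]
0.066 131 [0.4945 0.0688 0.0671] [0.467 0.048 0.062] [0.531 0.11  0.07 ]
(0.42, -0.1) 101 0.0148 [ 0.4213 -0.1047  0.0145] [0.047 0.047 0.008] [ 0.42147202 -0.10376305] 0.02270849759675329
(0.42, -0.22) 208 0.0145 [ 0.4248 -0.2214  0.0146] [0.089 0.09  0.009] [ 0.42483752 -0.2206055 ] 0.04362600856305615
(0.415, -0.365) 162 0.0144 [ 0.4147 -0.3641  0.0142] [0.068 0.07  0.008] [ 0.41452181 -0.36343664] 0.03372757841921252
box [[ 0.52  -0.5    0.08 ]
 [ 0.538 -0.447  0.083]
 [ 0.727 -0.181  0.142]
 [ 0.939 -0.004  0.145]
 [ 0.941 -0.     0.149]]
side
0.139 42 [0.4997 0.077  0.1395] [0.487 0.068 0.135] [0.514 0.096 0.143]
0.104 68 [0.4989 0.0654 0.1038] [0.475 0.057 0.1  ] [0.524 0.089 0.108]
0.107 92 [0.4995 0.0688 0.108 ] [0.476 0.057 0.104] [0.525 0.095 0.111]
0.071 143 [0.4986 0.0655 0.0713] [0.468 0.049 0.067] [0.534 0.1   0.075]
0.066 90 [0.5007 0.0591 0.0665] [0.468 0.049 0.062] [0.534 0.082 0.07 ]
(0.42, -0.1) 152 0.0149 [ 0.4226 -0.1007  0.0147] [0.048 0.05  0.009] [ 0.42228628 -0.10165533] 0.022693469205974683
(0.42, -0.22) 352 0.0148 [ 0.4253 -0.2178  0.015 ] [0.091 0.094 0.01 ] [ 0.42546216 -0.21894611] 0.04384063720606
(0.415, -0.365) 353 0.0149 [ 0.4146 -0.3607  0.0145] [0.071 0.072 0.009] [ 0.4147666  -0.36193145] 0.03367029730134523
box [[ 0.519 -0.5    0.08 ]
 [ 0.541 -0.463  0.084]
 [ 0.938 -0.25   0.145]
 [ 0.941 -0.008  0.462]
 [ 0.943 -0.     0.485]]
```

View pics/topc.png

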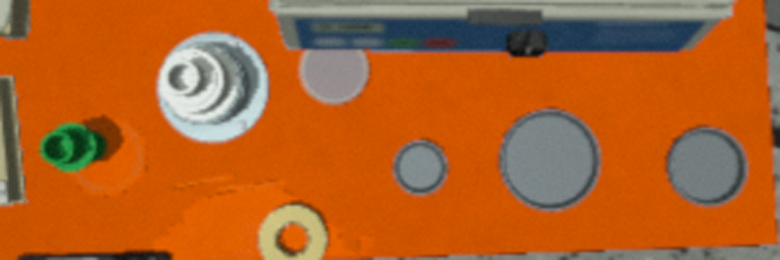

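View pics/sidec.png

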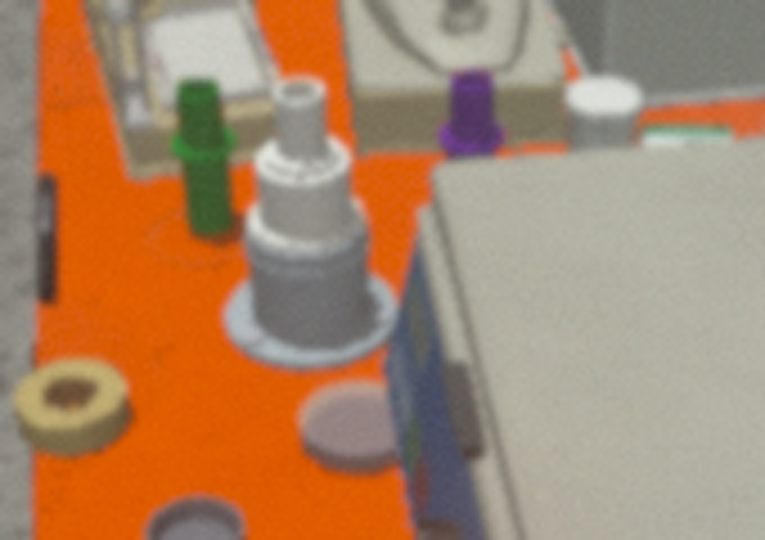

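Stack axis is at about (0.498, 0.080), with the heights as described. Stands: narrow (0.422,-0.103), wide (0.4147,-0.3627). The box is about 0.145 m high at x>0.52, so I'll keep the jaws opening along y. First move: swing round via a waypoint.

move_arm:
  moves:
    - [-140, -20, -98, 0, 7, 0]
    - [-280, -20, -197, 0, 17, 0]
    - [-280, -20, -197, 0, 17, 0]
    - [-280, -20, -197, 0, 17, 0]
    - [-280, -20, -197, 0, 17, 0]
    - [-280, -20, -197, 0, 17, 0]
    - [-280, -20, -197, 0, 17, 0]
    - [-280, -20, -197, 0, 17, 0]
    - [-280, -20, -197, 0, 17, 0]
    - [-280, -20, -197, 0, 17, 0]
    - [-280, -20, -197, 0, 17, 0]
    - [-280, -20, -197, 0, 17, 0]
  claw: 87

```text
time_s: 1.6
tool_pos: [0.3989, -0.353, 0.2535]
tool_rot: [-90.0, -0.0, 179.9]
force: [-0.5, 0.0, -0.4]
grip_width: 0.0871
```

move_arm:
  moves:
    - [-100, 0, -433, 0, 0, 0]
    - [-100, 0, -433, 0, 0, 0]
    - [-100, 0, -433, 0, 0, 0]
    - [-100, 0, -433, 0, 0, 0]
    - [-100, 0, -433, 0, 0, 0]
    - [-100, 0, -433, 0, 0, 0]
    - [-100, 0, -433, 0, 0, 0]
    - [-100, 0, -433, 0, 0, 0]
    - [-100, 0, -433, 0, 0, 0]
    - [-100, 0, -433, 0, 0, 0]
    - [-100, 0, -433, 0, 0, 0]
    - [-100, 0, -433, 0, 0, 0]
    - [-100, 0, -433, 0, 0, 0]
    - [-100, 0, -433, 0, 0, 0]

```text
time_s: 2.77
tool_pos: [0.5005, 0.079, 0.2532]
tool_rot: [-89.9, -0.0, 179.8]
force: [-0.4, 0.4, 0.2]
grip_width: 0.0869
```

```bash
python3 - <<'E'
from h import *
i=camera_info("wrist"); print(i["R"].round(3),(-i["R"].T@i["t"]).round(3))
p,d=read_camera("wrist"); cv2.imwrite("pics/w1.png",p[:,:,::-1])
P=cloud(d,i)[d>0]
m=(np.hypot(P[:,0]-.498,P[:,1]-.08)<.05)
for z0,w in((.148,.003),(.112,.003),(.107,.003),(.071,.003)):
    q=P[m&(abs(P[:,2]-z0)<w)]
    if len(q)>5: print(z0,len(q),q.min(0).round(4),q.max(0).round(4),((q.min(0)+q.max(0))/2).round(4),circ(q[:,:2]))
print(env.get_obs()["tool_pos"],env.get_obs()["qpos"].round(1))
E
```

```text
[[-0.003 -1.     0.001]
 [-0.962  0.004  0.272]
 [-0.272 -0.    -0.962]] [0.574 0.079 0.404]
0.148 325 [0.4854 0.0689 0.145 ] [0.5126 0.0956 0.1491] [0.499  0.0823 0.1471] (array([0.49923757, 0.08259303]), np.float64(0.011846444489548687))
0.112 553 [0.4857 0.0623 0.1091] [0.5194 0.1031 0.115 ] [0.5026 0.0827 0.112 ] (array([0.50189311, 0.08259041]), np.float64(0.015305153348087847))
0.107 483 [0.4768 0.0577 0.1043] [0.525 0.108 0.11 ] [0.5009 0.0828 0.1071] (array([0.49864286, 0.08258889]), np.float64(0.023267698027540522))
0.071 426 [0.4843 0.0516 0.068 ] [0.5306 0.1138 0.0738] [0.5075 0.0827 0.0709] (array([0.49826674, 0.08272855]), np.float64(0.02928450839373974))
[0.50039487 0.07870022 0.25318656] [  28.9    2.3  -41.5  100.2    1.6   78.2 -103.2]
```

View pics/w1.png

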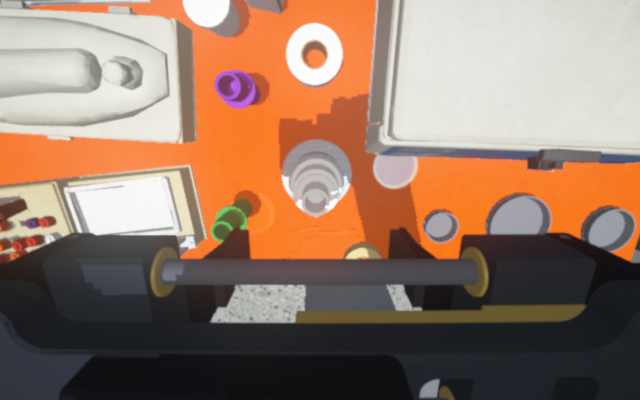

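The wrist view shows the stack centred at about (316,185), at roughly (0.499, 0.081–0.0825). Green (228,222) and purple (237,88) are clearly separate from it. I'll descend on the narrow neck.

move_arm:
  moves:
    - [1, 30, -2.5, 0, 0, 0]
    - [1, 60, -2.5, 0, 0, 0]
    - [1, 85, -2.5, 0, 0, 0]
    - [1, 105, -2.5, 0, 0, 0]
    - [1, 118, -2.5, 0, 0, 0]
    - [1, 126, -2.5, 0, 0, 0]
    - [1, 126, -2.5, 0, 0, 0]
    - [1, 126, -2.5, 0, 0, 0]
    - [1, 126, -2.5, 0, 0, 0]

```text
time_s: 3.57
tool_pos: [0.5001, 0.0836, 0.1286]
tool_rot: [-90.0, 0.1, 179.9]
force: [0.2, 0.5, 0.4]
grip_width: 0.0872
```

move_arm:
  moves:
    - [0, 0, 0, 0, 0, 0]
    - [0, 0, 0, 0, 0, 0]
    - [0, 0, 0, 0, 0, 0]
    - [0, 0, 0, 0, 0, 0]
    - [0, 0, 0, 0, 0, 0]
    - [0, 0, 0, 0, 0, 0]
    - [0, 0, 0, 0, 0, 0]
    - [0, 0, 0, 0, 0, 0]
  claw: 20
  newtons: 20

```text
time_s: 4.23
tool_pos: [0.4991, 0.0842, 0.1275]
tool_rot: [-90.0, -0.0, -180.0]
force: [0.8, -0.6, -0.7]
grip_width: 0.0418
```

move_arm:
  moves:
    - [0, 0, 0, 0, 0, 0]
    - [0, 0, 0, 0, 0, 0]
    - [0, 0, 0, 0, 0, 0]
    - [0, 0, 0, 0, 0, 0]
    - [0, 0, 0, 0, 0, 0]
    - [0, 0, 0, 0, 0, 0]

```text
time_s: 4.73
tool_pos: [0.4993, 0.0833, 0.1276]
tool_rot: [-89.9, 0.0, 180.0]
force: [-0.5, -5.2, 2.5]
grip_width: 0.0274
```

move_arm:
  moves:
    - [0, 0, 1, 0, 0, 0]
    - [0, 0, 1, 0, 0, 0]
    - [0, -3, 1, 0, 0, 0]
    - [0, -7, 1, 0, 0, 0]
    - [0, -12, 1, 0, 0, 0]
    - [0, -18, 1, 0, 0, 0]
    - [0, -24, 1, 0, 0, 0]
    - [0, -30, 1, 0, 0, 0]
    - [0, -36, 1, 0, 0, 0]
    - [0, -42, 1, 0, 0, 0]
    - [0, -48, 1, 0, 0, 0]
    - [0, -54, 1, 0, 0, 0]
    - [0, -60, 1, 0, 0, 0]
    - [0, -66, 1, 0, 0, 0]
    - [0, -75, 1, 0, 0, 0]
    - [0, -90, 1, 0, 0, 0]
    - [0, -105, 1, 0, 0, 0]
    - [0, -110, 1, 0, 0, 0]
    - [0, -110, 1, 0, 0, 0]
    - [0, -110, 1, 0, 0, 0]

```text
time_s: 6.4
tool_pos: [0.4992, 0.0832, 0.2376]
tool_rot: [-90.0, 0.0, -180.0]
force: [-0.9, -0.5, -0.1]
grip_width: 0.0273
```

```bash
python3 - <<'E'
from h import *
print(env.get_obs()["qpos"].round(1))
i=camera_info("wrist")
pw,dw=read_camera("wrist"); cv2.imwrite("pics/w2.png",pw[:,:,::-1])
p,d=read_camera("side"); cv2.imwrite("pics/s2.png",cv2.resize(p[60:230,230:400,::-1],None,fx=3.5,fy=3.5))
P=cloud(dw,i)[dw>0]
for c in((.42,-.1),(.42,-.22),(.415,-.365)):
    m=(np.hypot(P[:,0]-c[0],P[:,1]-c[1])<.06)
    q=P[m&(P[:,2]>.010)&(P[:,2]<.03)]
    if len(q)>5: print(c,len(q),((q.min(0)+q.max(0))/2).round(4),(q.max(0)-q.min(0)).round(3),*circ(q[:,:2]))
q=P[(np.hypot(P[:,0]-.5,P[:,1]-.08)<.05)]
for z0 in(.107,.071):
    k=q[abs(q[:,2]-z0)<.003]; 
    if len(k)>5: print(z0,len(k),k.min(0).round(4),k.max(0).round(4),circ(k[:,:2]))
E
```

```text
[  28.7    2.8  -42.   101.6    1.9   76.3 -103.7]
(0.42, -0.1) 197 [ 0.4279 -0.1026  0.0139] [0.035 0.049 0.008] [ 0.4209996  -0.10223179] 0.02308883181322574
(0.42, -0.22) 570 [ 0.4244 -0.2198  0.0141] [0.092 0.093 0.008] [ 0.4242949  -0.21887334] 0.0437460553764437
(0.415, -0.365) 383 [ 0.4138 -0.3596  0.0137] [0.07  0.068 0.007] [ 0.41372436 -0.36184682] 0.03362565240181765
0.107 761 [0.4816 0.0577 0.104 ] [0.5243 0.1086 0.1083] (array([0.4993344 , 0.08276663]), np.float64(0.02163869261493215))
0.071 486 [0.4866 0.0513 0.068 ] [0.5305 0.114  0.074 ] (array([0.50002335, 0.08272797]), np.float64(0.028044631925424682))
```

View pics/s2.png

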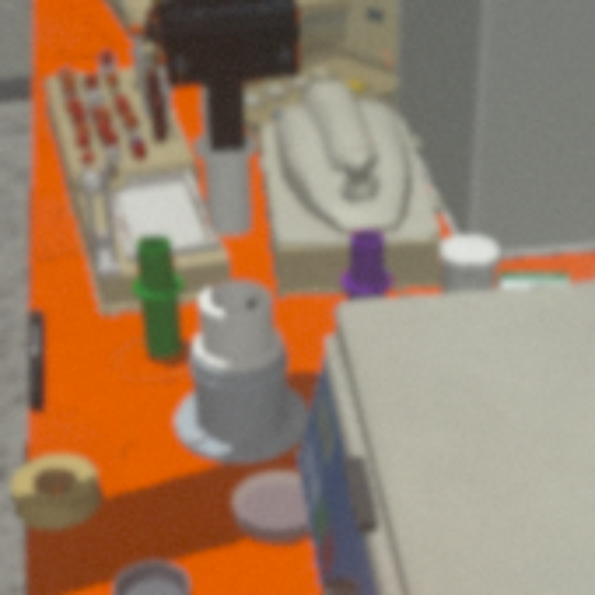

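View pics/w2.png

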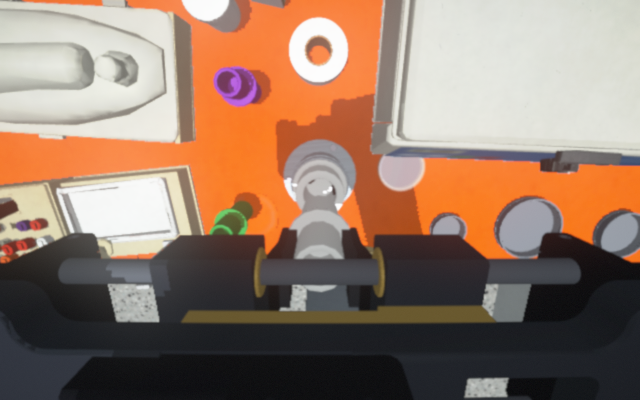

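The narrow sleeve is free and hanging upright in the jaws (wrist view (320,240)). The wide sleeve stayed in the bucket at (320,175). I'll move over the small stand.

move_arm:
  moves:
    - [15, 0, 35, 0, 0, 0]
    - [31, 0, 74, 0, 0, 0]
    - [46, 0, 111, 0, 0, 0]
    - [62, 0, 148, 0, 0, 0]
    - [77, 0, 185, 0, 0, 0]
    - [77, 0, 185, 0, 0, 0]
    - [77, 0, 185, 0, 0, 0]
    - [77, 50, 185, 0, 0, 0]
    - [77, 80, 185, 0, 0, 0]
    - [77, 100, 185, 0, 0, 0]
    - [77, 115, 185, 0, 0, 0]
    - [77, 115, 185, 0, 0, 0]
    - [77, 115, 185, 0, 0, 0]

```text
time_s: 7.58
tool_pos: [0.4219, -0.1003, 0.1219]
tool_rot: [-90.1, -0.1, -179.9]
force: [0.9, 0.1, -0.1]
grip_width: 0.0274
```

```bash
python3 - <<'E'
from h import *
o=env.get_obs();print(o["qpos"].round(1),o["tool_pos"].round(4))
i=camera_info("wrist")
pw,dw=read_camera("wrist"); cv2.imwrite("pics/w3.png",pw[:,:,::-1])
for n in("top","side"):
    p,d=read_camera(n); P=cloud(d,camera_info(n))[d>0]
    if n=="side": cv2.imwrite("pics/s3.png",cv2.resize(p[160:300,220:360,::-1],None,fx=4,fy=4))
    m=(np.hypot(P[:,0]-.4217,P[:,1]+.1025)<.045)
    q=P[m&(P[:,2]>.010)&(P[:,2]<.02)]
    if len(q)>5: print(n,"stand",len(q),circ(q[:,:2]))
    for a,b in((.05,.085),(.085,.095),(.095,.104),(.104,.11)):
        q=P[m&(P[:,2]>a)&(P[:,2]<b)]
        if len(q)>5: print(n,a,len(q),q.min(0).round(4),q.max(0).round(4))
E
```

```text
[ 40.5  -1.8 -29.9 119.2  -1.1  62.5 -78.7] [ 0.4219 -0.1003  0.1219]
side stand 155 (array([ 0.42230395, -0.1018889 ]), np.float64(0.022726396563089623))
side 0.05 181 [ 0.4099 -0.1161  0.0505] [ 0.4395 -0.0995  0.0847]
side 0.085 52 [ 0.4106 -0.115   0.0851] [ 0.4377 -0.1042  0.0949]
side 0.095 24 [ 0.4112 -0.1159  0.095 ] [ 0.4379 -0.1048  0.1015]
side 0.104 86 [ 0.4045 -0.1218  0.1049] [ 0.4454 -0.0869  0.11  ]
```

View pics/s3.png

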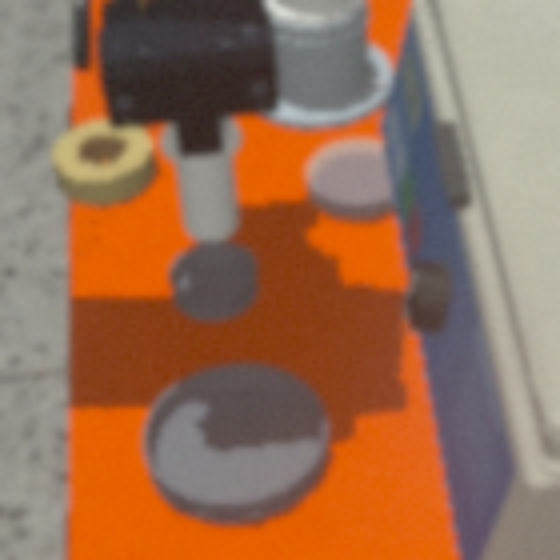

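View pics/w3.png

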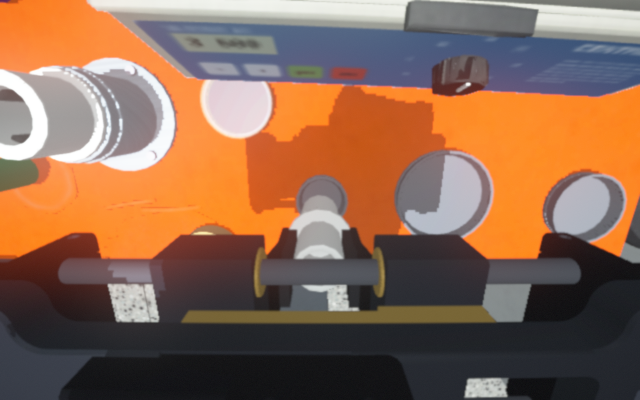

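Side view: the sleeve hangs vertically over the small stand at (213,280), about 2 mm too far in +x and 1 mm in +y. I'll correct that and lower.

move_arm:
  moves:
    - [1.5, 8, 1.5, 0, 0, 0]
    - [1.5, 16, 1.5, 0, 0, 0]
    - [1.5, 22, 1.5, 0, 0, 0]
    - [1.5, 27, 1.5, 0, 0, 0]
    - [1.5, 31, 1.5, 0, 0, 0]
    - [1.5, 35, 1.5, 0, 0, 0]
    - [1.5, 38, 1.5, 0, 0, 0]
    - [1.5, 40, 1.5, 0, 0, 0]
    - [1.5, 41, 1.5, 0, 0, 0]
    - [1.5, 41, 1.5, 0, 0, 0]
    - [1.5, 41, 1.5, 0, 0, 0]

```text
time_s: 8.65
tool_pos: [0.4208, -0.1033, 0.0817]
tool_rot: [-90.0, 0.0, -180.0]
force: [-0.3, 0.1, -1.0]
grip_width: 0.0273
```

move_arm:
  moves:
    - [0, 1, 0, 0, 0, 0]
    - [0, 2, 0, 0, 0, 0]
    - [0, 2, 0, 0, 0, 0]

```text
time_s: 8.9
tool_pos: [0.4208, -0.1034, 0.0796]
tool_rot: [-90.0, 0.0, -180.0]
force: [0.2, -0.0, 0.2]
grip_width: 0.0274
```

```bash
python3 - <<'E'
from h import *
p,d=read_camera("side"); P=cloud(d,camera_info("side"))[d>0]
cv2.imwrite("pics/s4.png",cv2.resize(p[160:300,220:360,::-1],None,fx=4,fy=4))
m=(np.hypot(P[:,0]-.4217,P[:,1]+.1025)<.045)
for a,b in((.008,.02),(.02,.05),(.05,.062),(.062,.07)):
    q=P[m&(P[:,2]>a)&(P[:,2]<b)]
    if len(q)>5: print(a,len(q),q.min(0).round(4),q.max(0).round(4))
print(env.get_obs()["force"])
E
```

```text
0.008 156 [ 0.3986 -0.1259  0.0081] [ 0.4466 -0.083   0.0199]
0.02 152 [ 0.4072 -0.1181  0.02  ] [ 0.437  -0.1001  0.0495]
0.05 29 [ 0.4052 -0.1217  0.0506] [ 0.4362 -0.106   0.062 ]
0.062 75 [ 0.4017 -0.1229  0.0621] [ 0.442  -0.0961  0.0695]
[ 1.34525206 -0.2432655  -0.21339371]
```

View pics/s4.png

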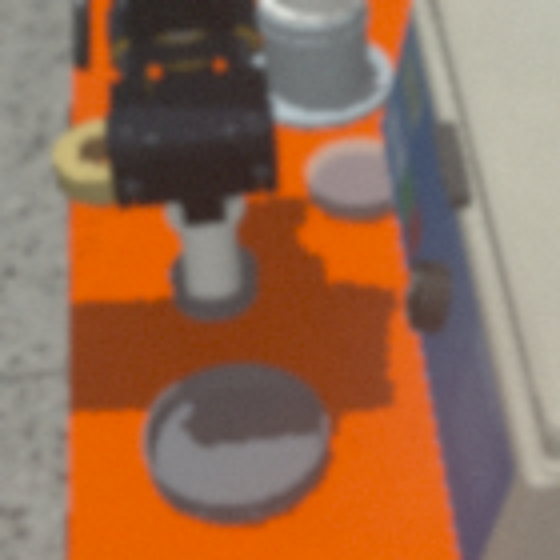

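The sleeve is in the well, centred. I'll feel for the floor.

move_arm:
  moves:
    - [0, 1, 0, 0, 0, 0]
    - [0, 1, 0, 0, 0, 0]
    - [0, 2, 0, 0, 0, 0]
    - [0, 2, 0, 0, 0, 0]

```text
time_s: 9.28
tool_pos: [0.4218, -0.1036, 0.0795]
tool_rot: [-89.9, 0.1, -180.0]
force: [-3.4, 0.6, 13.2]
grip_width: 0.0276
```

The sleeve is on the floor (13 N). I'll ease off, open and rise.

move_arm:
  moves:
    - [0, -1.5, 0, 0, 0, 0]
    - [0, -1.5, 0, 0, 0, 0]
    - [0, -1.5, 0, 0, 0, 0]
    - [0, -1.5, 0, 0, 0, 0]
    - [0, -1.5, 0, 0, 0, 0]
    - [0, -1.5, 0, 0, 0, 0]
    - [0, -1.5, 0, 0, 0, 0]
    - [0, -10, 0, 0, 0, 0]
    - [0, -30, 0, 0, 0, 0]
    - [0, -70, 0, 0, 0, 0]
    - [0, -110, 0, 0, 0, 0]
    - [0, -140, 0, 0, 0, 0]
    - [0, -140, 0, 0, 0, 0]
    - [0, -140, 0, 0, 0, 0]
  claw: 87

```text
time_s: 10.45
tool_pos: [0.422, -0.1036, 0.2199]
tool_rot: [-89.9, 0.3, -180.0]
force: [-0.0, 0.5, -0.4]
grip_width: 0.0868
```

```bash
python3 - <<'E'
from h import *
o=env.get_obs();print(o["qpos"].round(1),o["tool_pos"].round(4))
for n in("side","wrist"):
    i=camera_info(n);p,d=read_camera(n); P=cloud(d,i)[d>0]
    cv2.imwrite(f"pics/{n}5.png",cv2.resize(p[160:300,220:360,::-1],None,fx=4,fy=4) if n=="side" else p[:,:,::-1])
    for c,bands in (((.4217,-.1025),((.02,.05),(.058,.068),(.097,.104))),((.4142,-.362),((.01,.02),)),((.499,.0825),((.067,.075),(.104,.111)))):
        m=(np.hypot(P[:,0]-c[0],P[:,1]-c[1])<.05)
        for a,b in bands:
            q=P[m&(P[:,2]>a)&(P[:,2]<b)]
            if len(q)>5: print(n,c,a,len(q),q.min(0).round(4),q.max(0).round(4),*circ(q[:,:2]))
E
```

```text
[ 41.5  -7.6 -28.5 112.1  -3.7  74.3 -75.8] [ 0.422  -0.1036  0.2199]
side (0.4217, -0.1025) 0.02 142 [ 0.408  -0.1175  0.0205] [ 0.4379 -0.1016  0.05  ] [ 0.42296322 -0.10198054] 0.014303949985249483
side (0.4217, -0.1025) 0.058 112 [ 0.4036 -0.1238  0.0598] [ 0.4423 -0.0894  0.0679] [ 0.42285527 -0.1035753 ] 0.017152852203828724
side (0.4217, -0.1025) 0.097 73 [ 0.4094 -0.1165  0.0971] [ 0.4364 -0.0892  0.1032] [ 0.42298137 -0.10327139] 0.012041325500956063
side (0.4142, -0.362) 0.01 351 [ 0.379  -0.3967  0.01  ] [ 0.4501 -0.3255  0.0196] [ 0.41480556 -0.36190302] 0.03368170248805953
side (0.499, 0.0825) 0.067 142 [0.4682 0.0509 0.067 ] [0.5333 0.0981 0.075 ] [0.50009933 0.08247041] 0.028517713163316086
side (0.499, 0.0825) 0.104 145 [0.4758 0.0578 0.1042] [0.5253 0.1117 0.1105] [0.50046864 0.08226222] 0.021816237010318942
wrist (0.4217, -0.1025) 0.058 561 [ 0.4076 -0.1241  0.059 ] [ 0.442  -0.0828  0.068 ] [ 0.42470861 -0.10362442] 0.015006251647523868
wrist (0.4217, -0.1025) 0.097 303 [ 0.4074 -0.1168  0.097 ] [ 0.4354 -0.091   0.1014] [ 0.42173319 -0.10377102] 0.011863606620905333
wrist (0.4142, -0.362) 0.01 651 [ 0.3789 -0.3988  0.01  ] [ 0.4483 -0.3267  0.0179] [ 0.41371908 -0.36202844] 0.03383564784409477
wrist (0.499, 0.0825) 0.067 942 [0.4666 0.0493 0.0671] [0.5298 0.1    0.0749] [0.49846409 0.07751317] 0.02585141567010599
wrist (0.499, 0.0825) 0.104 1520 [0.4728 0.056  0.104 ] [0.5233 0.108  0.109 ] [0.4984994  0.08121215] 0.02167890543251958
```

View pics/side5.png

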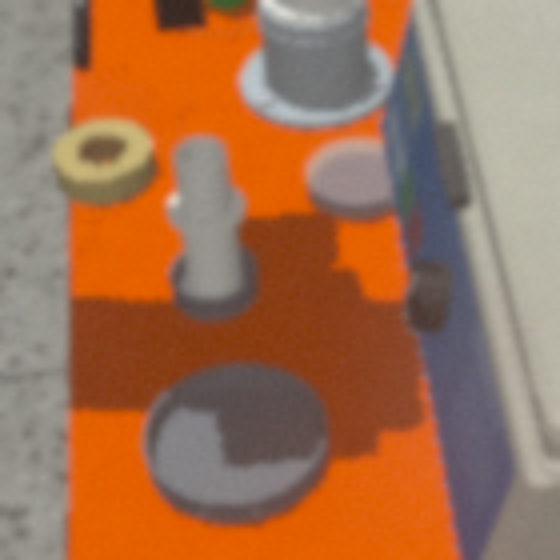

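View pics/wrist5.png

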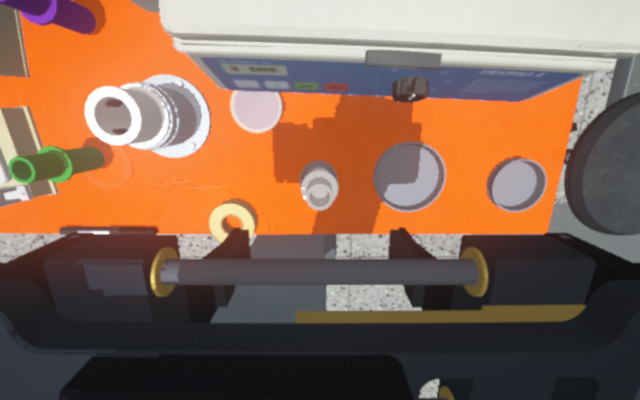

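The narrow sleeve stands upright, seated (top at z≈0.100), about 1 mm off the stand centre. Now for the wide sleeve.

move_arm:
  moves:
    - [-15, -10, -37, 0, 0, 0]
    - [-31, -10, -74, 0, 0, 0]
    - [-46, -10, -111, 0, 0, 0]
    - [-62, -10, -148, 0, 0, 0]
    - [-77, -10, -186, 0, 0, 0]
    - [-77, -10, -186, 0, 0, 0]
    - [-77, -10, -186, 0, 0, 0]
    - [-77, 30, -186, 0, 0, 0]
    - [-77, 65, -186, 0, 0, 0]
    - [-77, 85, -186, 0, 0, 0]
    - [-77, 100, -186, 0, 0, 0]
    - [-77, 115, -186, 0, 0, 0]
    - [-77, 125, -186, 0, 0, 0]
    - [-77, 132, -186, 0, 0, 0]
    - [-77, 132, -186, 0, 0, 0]
    - [-77, 132, -186, 0, 0, 0]

```text
time_s: 11.88
tool_pos: [0.4975, 0.0822, 0.0855]
tool_rot: [-90.0, -0.0, 180.0]
force: [-0.2, 0.2, 0.6]
grip_width: 0.087
```

move_arm:
  moves:
    - [0, 0, 0, 0, 0, 0]
    - [0, 0, 0, 0, 0, 0]
    - [0, 0, 0, 0, 0, 0]
    - [0, 0, 0, 0, 0, 0]
    - [0, 0, 0, 0, 0, 0]
    - [0, 0, 0, 0, 0, 0]
    - [0, 0, 0, 0, 0, 0]
    - [0, 0, 0, 0, 0, 0]
    - [0, 0, 0, 0, 0, 0]
  claw: 40
  newtons: 45

```text
time_s: 12.63
tool_pos: [0.4978, 0.0827, 0.0857]
tool_rot: [-90.0, 0.0, 180.0]
force: [-0.0, 0.5, 1.4]
grip_width: 0.0525
```

move_arm:
  moves:
    - [0, 0, 0, 0, 0, 0]
    - [0, 0, 0, 0, 0, 0]
    - [0, -3, 0, 0, 0, 0]
    - [0, -7, 0, 0, 0, 0]
    - [0, -12, 0, 0, 0, 0]
    - [0, -17, 0, 0, 0, 0]
    - [0, -22, 0, 0, 0, 0]
    - [0, -28, 0, 0, 0, 0]
    - [0, -34, 0, 0, 0, 0]
    - [0, -40, 0, 0, 0, 0]
    - [0, -46, 0, 0, 0, 0]
    - [0, -52, 0, 0, 0, 0]
    - [0, -58, 0, 0, 0, 0]
    - [0, -64, 0, 0, 0, 0]
    - [0, -72, 0, 0, 0, 0]
    - [0, -90, 0, 0, 0, 0]
    - [0, -115, 0, 0, 0, 0]
    - [0, -140, 0, 0, 0, 0]
    - [0, -140, 0, 0, 0, 0]
    - [0, -140, 0, 0, 0, 0]

```text
time_s: 14.3
tool_pos: [0.4987, 0.0829, 0.2274]
tool_rot: [-90.0, 0.2, -180.0]
force: [0.4, -0.8, -2.8]
grip_width: 0.0524
```

```bash
python3 - <<'E'
from h import *
o=env.get_obs();print(o["qpos"].round(1),o["tool_pos"].round(4))
p,d=read_camera("side"); P=cloud(d,camera_info("side"))[d>0]
cv2.imwrite("pics/s6.png",cv2.resize(p[60:230,230:400,::-1],None,fx=3.5,fy=3.5))
m=(np.hypot(P[:,0]-.499,P[:,1]-.082)<.05)
for a,b in((.14,.16),(.16,.18),(.18,.2),(.2,.205),(.205,.213),(.213,.22)):
    q=P[m&(P[:,2]>a)&(P[:,2]<b)]
    if len(q)>5: print(a,len(q),q.min(0).round(4),q.max(0).round(4))
E
```

```text
[  30.1    3.   -43.6  102.6    2.2   75.  -104. ] [0.4987 0.0829 0.2274]
0.14 64 [0.4768 0.0572 0.1517] [0.5261 0.0781 0.1599]
0.16 173 [0.4757 0.0571 0.1602] [0.5269 0.0834 0.1799]
0.18 175 [0.4757 0.0563 0.1802] [0.525  0.0859 0.1999]
0.2 45 [0.4759 0.0569 0.2   ] [0.5255 0.0816 0.2047]
0.205 49 [0.4696 0.0524 0.205 ] [0.5296 0.0814 0.213 ]
0.213 109 [0.4698 0.0482 0.2131] [0.5317 0.0969 0.2199]
```

View pics/s6.png

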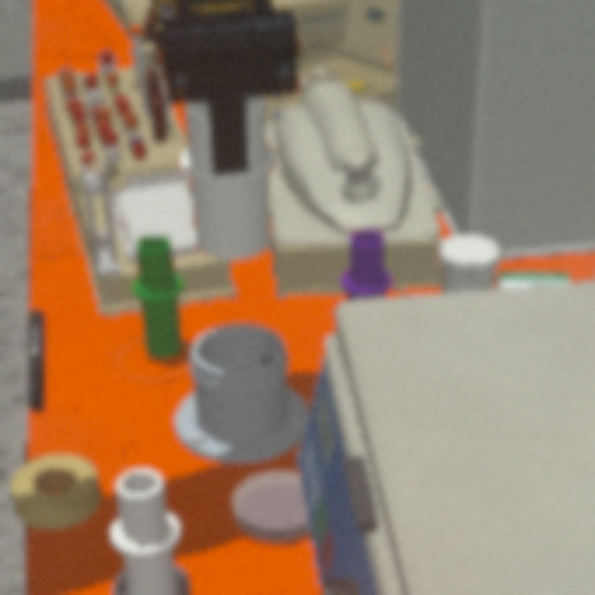

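The wide sleeve is out and vertical; the bucket is empty at (238,390) in the crop. Its underside is at z≈0.150. Moving it over the middle-sized stand.

move_arm:
  moves:
    - [20, -5, 20, 0, 0, 0]
    - [40, -10, 50, 0, 0, 0]
    - [60, -10, 85, 0, 0, 0]
    - [75, -10, 120, 0, 0, 0]
    - [85, -10, 160, 0, 0, 0]
    - [85, -10, 200, 0, 0, 0]
    - [85, -10, 240, 0, 0, 0]
    - [85, -10, 280, 0, 0, 0]
    - [85, -10, 320, 0, 0, 0]
    - [85, -10, 360, 0, 0, 0]
    - [85, -10, 395, 0, 0, 0]
    - [85, -10, 425, 0, 0, 0]
    - [85, 0, 445, 0, 0, 0]
    - [85, 30, 445, 0, 0, 0]
    - [85, 60, 445, 0, 0, 0]
    - [85, 85, 445, 0, 0, 0]
    - [85, 105, 445, 0, 0, 0]
    - [85, 105, 445, 0, 0, 0]
    - [85, 105, 445, 0, 0, 0]

```text
time_s: 15.93
tool_pos: [0.4114, -0.3612, 0.1185]
tool_rot: [-90.2, -0.2, -180.0]
force: [-0.3, -0.9, -1.6]
grip_width: 0.0527
```

```bash
python3 - <<'E'
from h import *
o=env.get_obs();print(o["qpos"].round(1),o["tool_pos"].round(4),o["tool_rot"].round(2))
p,d=read_camera("side"); P=cloud(d,camera_info("side"))[d>0]
cv2.imwrite("pics/s7.png",cv2.resize(p[200:380,200:380,::-1],None,fx=3.3,fy=3.3))
m=(np.hypot(P[:,0]-.4145,P[:,1]+.362)<.05)
for a,b in((.005,.02),(.035,.055),(.055,.07),(.07,.09),(.09,.098),(.1,.11)):
    q=P[m&(P[:,2]>a)&(P[:,2]<b)]
    if len(q)>5: print(a,len(q),q.min(0).round(4),q.max(0).round(4),*circ(q[:,:2]))
E
```

```text
[ 52.2  11.9 -15.3 105.2   3.5  63.6 -54.3] [ 0.4114 -0.3612  0.1185] [ -90.19   -0.21 -179.98]
0.005 542 [ 0.3792 -0.3965  0.005 ] [ 0.4501 -0.3373  0.0194] [ 0.41475563 -0.36403995] 0.02757374864260953
0.035 126 [ 0.3875 -0.3851  0.0424] [ 0.4376 -0.3607  0.055 ] [ 0.41360372 -0.35790805] 0.026303663739013723
0.055 163 [ 0.3885 -0.3861  0.0551] [ 0.4383 -0.3658  0.0698] [ 0.41391532 -0.35866308] 0.02580606493541955
0.07 139 [ 0.3912 -0.3865  0.07  ] [ 0.4351 -0.3733  0.0878] [ 0.41347274 -0.36066569] 0.024633776791823107
```

View pics/s7.png

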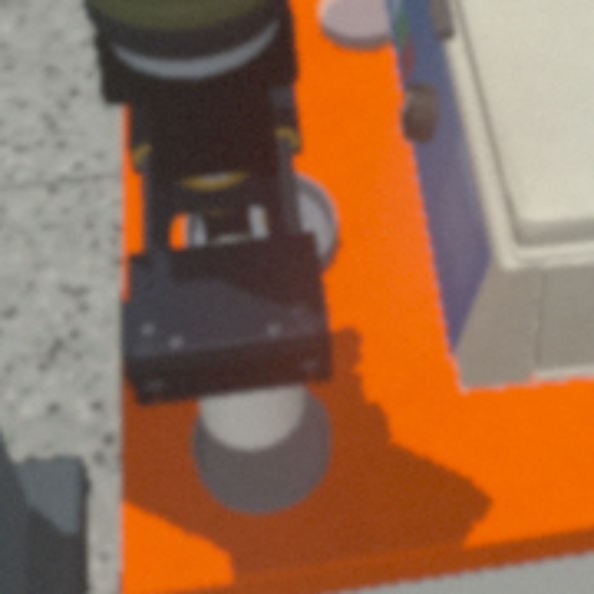

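Side view: the sleeve is vertical over the middle stand (crop (260,450)), off by about (-1.5, +2) mm. I'll correct and lower.

move_arm:
  moves:
    - [-1.5, 4, 2, 0, 0, 0]
    - [-1.5, 10, 2, 0, 0, 0]
    - [-1.5, 16, 2, 0, 0, 0]
    - [-1.5, 21, 2, 0, 0, 0]
    - [-1.5, 25, 2, 0, 0, 0]
    - [-1.5, 29, 2, 0, 0, 0]
    - [-1.5, 32, 2, 0, 0, 0]
    - [-1.5, 34, 2, 0, 0, 0]
    - [-1.5, 35, 2, 0, 0, 0]
    - [-1.5, 35, 2, 0, 0, 0]
    - [-1.5, 35, 2, 0, 0, 0]

```text
time_s: 16.9
tool_pos: [0.4143, -0.3644, 0.0857]
tool_rot: [-90.0, 0.0, -180.0]
force: [0.4, 0.4, -2.1]
grip_width: 0.052
```

```bash
python3 - <<'E'
from h import *
o=env.get_obs();print(o["tool_pos"].round(4),o["force"].round(1))
p,d=read_camera("side"); P=cloud(d,camera_info("side"))[d>0]
cv2.imwrite("pics/s8.png",cv2.resize(p[200:380,200:380,::-1],None,fx=3.3,fy=3.3))
m=(np.hypot(P[:,0]-.4145,P[:,1]+.362)<.05)
for a,b in((.022,.035),(.035,.05)):
    q=P[m&(P[:,2]>a)&(P[:,2]<b)]
    if len(q)>5: print(a,len(q),q.min(0).round(4),q.max(0).round(4),*circ(q[:,:2]))
E
```

```text
[ 0.4143 -0.3644  0.0857] [ 0.4  0.4 -2.1]
0.022 117 [ 0.394 -0.389  0.022] [ 0.4404 -0.3715  0.0349] [ 0.41659468 -0.36250755] 0.025458356257344206
0.035 93 [ 0.3981 -0.3889  0.035 ] [ 0.4354 -0.38    0.0499] [ 0.41651223 -0.36391161] 0.024103395994500707
```

View pics/s8.png

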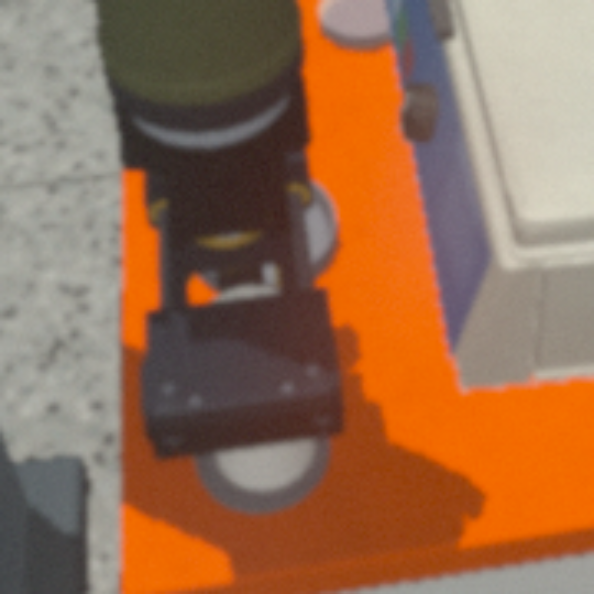

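In the well and nearly centred. Small correction, then feel for the floor.

move_arm:
  moves:
    - [1.5, 0.5, -1, 0, 0, 0]
    - [1.5, 1.5, -1, 0, 0, 0]
    - [1.5, 2.5, -1, 0, 0, 0]
    - [1.5, 3.5, -1, 0, 0, 0]
    - [1.5, 4, -1, 0, 0, 0]
    - [1.5, 4, -1, 0, 0, 0]

```text
time_s: 17.45
tool_pos: [0.4128, -0.3633, 0.0817]
tool_rot: [-90.0, -0.0, -180.0]
force: [-0.8, -0.0, -1.2]
grip_width: 0.0524
```

move_arm:
  moves:
    - [0, 1, 0, 0, 0, 0]
    - [0, 2, 0, 0, 0, 0]
    - [0, 2, 0, 0, 0, 0]
    - [0, 2, 0, 0, 0, 0]

```text
time_s: 17.78
tool_pos: [0.4129, -0.3635, 0.0816]
tool_rot: [-90.0, 0.0, -180.0]
force: [-3.8, 2.7, 11.4]
grip_width: 0.0525
```

Floor contact is at the expected height (underside ≈ 0.004). Release and rise.

move_arm:
  moves:
    - [0, -1.5, 0, 0, 0, 0]
    - [0, -1.5, 0, 0, 0, 0]
    - [0, -1.5, 0, 0, 0, 0]
    - [0, -1.5, 0, 0, 0, 0]
    - [0, -1.5, 0, 0, 0, 0]
    - [0, -1.5, 0, 0, 0, 0]
    - [0, -1.5, 0, 0, 0, 0]
    - [0, -10, 0, 0, 0, 0]
    - [0, -30, 0, 0, 0, 0]
    - [0, -70, 0, 0, 0, 0]
    - [0, -110, 0, 0, 0, 0]
    - [0, -150, 0, 0, 0, 0]
    - [0, -150, 0, 0, 0, 0]
    - [0, -150, 0, 0, 0, 0]
    - [0, -150, 0, 0, 0, 0]
  claw: 87

```text
time_s: 19.03
tool_pos: [0.4125, -0.3632, 0.2297]
tool_rot: [-90.0, 0.0, -180.0]
force: [-0.1, 1.3, 0.1]
grip_width: 0.0872
```

```bash
python3 - <<'E'
from h import *
for n in("side","wrist"):
    i=camera_info(n);p,d=read_camera(n); P=cloud(d,i)[d>0]
    cv2.imwrite(f"pics/{n}9.png",cv2.resize(p[170:370,200:400,::-1],None,fx=3,fy=3) if n=="side" else p[:,:,::-1])
    for c,bands in (((.4217,-.1025),((.02,.05),(.058,.068),(.097,.104))),((.4142,-.362),((.01,.019),(.022,.05),(.061,.07),(.099,.107)))):
        m=(np.hypot(P[:,0]-c[0],P[:,1]-c[1])<.05)
        print(n,c,"zmax",P[m,2].max())
        for a,b in bands:
            q=P[m&(P[:,2]>a)&(P[:,2]<b)]
            if len(q)>5: print(n,c,a,len(q),q.min(0).round(4),q.max(0).round(4),*circ(q[:,:2]))
E
```

```text
side (0.4217, -0.1025) zmax 0.10136240726241891
side (0.4217, -0.1025) 0.097 9 [ 0.421  -0.1156  0.0973] [ 0.4274 -0.111   0.1014] [ 0.42393349 -0.11365749] 0.0028617582729551626
side (0.4142, -0.362) zmax 0.5296900406731734
side (0.4142, -0.362) 0.01 290 [ 0.3792 -0.3972  0.01  ] [ 0.4501 -0.3441  0.0188] [ 0.41471743 -0.36062247] 0.03207346055779358
side (0.4142, -0.362) 0.022 283 [ 0.3902 -0.3881  0.0221] [ 0.4401 -0.3666  0.0499] [ 0.41544187 -0.36119023] 0.025747159276124445
side (0.4142, -0.362) 0.061 342 [ 0.3845 -0.3937  0.0611] [ 0.4474 -0.3441  0.0699] [ 0.41595229 -0.36590885] 0.02613467542870104
side (0.4142, -0.362) 0.099 492 [ 0.3902 -0.3881  0.0991] [ 0.4413 -0.3362  0.1055] [ 0.41551757 -0.36336852] 0.02186909403520135
wrist (0.4217, -0.1025) zmax 0.10097554928726069
wrist (0.4217, -0.1025) 0.02 368 [ 0.4082 -0.1205  0.02  ] [ 0.4356 -0.1028  0.0495] [ 0.42160149 -0.10501908] 0.013825880568041177
wrist (0.4217, -0.1025) 0.058 524 [ 0.4015 -0.1263  0.0587] [ 0.4417 -0.0892  0.068 ] [ 0.42137943 -0.10561315] 0.01693712023371286
wrist (0.4217, -0.1025) 0.097 309 [ 0.4081 -0.1198  0.097 ] [ 0.4345 -0.0908  0.101 ] [ 0.42144688 -0.10540652] 0.011930564510239211
wrist (0.4142, -0.362) zmax 0.34068911231677496
wrist (0.4142, -0.362) 0.01 213 [ 0.4133 -0.3971  0.0105] [ 0.4486 -0.3277  0.0172] [ 0.41344794 -0.36261044] 0.03393155733951198
wrist (0.4142, -0.362) 0.022 377 [ 0.3969 -0.3776  0.0454] [ 0.42   -0.3475  0.0497] [ 0.40879984 -0.36330046] 0.009692317849546616
wrist (0.4142, -0.362) 0.061 536 [ 0.3971 -0.3952  0.0612] [ 0.446  -0.3324  0.0699] [ 0.41813341 -0.36330333] 0.026235236070531114
wrist (0.4142, -0.362) 0.099 1134 [ 0.3896 -0.3886  0.099 ] [ 0.4399 -0.3378  0.1042] [ 0.4148787  -0.36344298] 0.021595753748127094
```

View pics/side9.png

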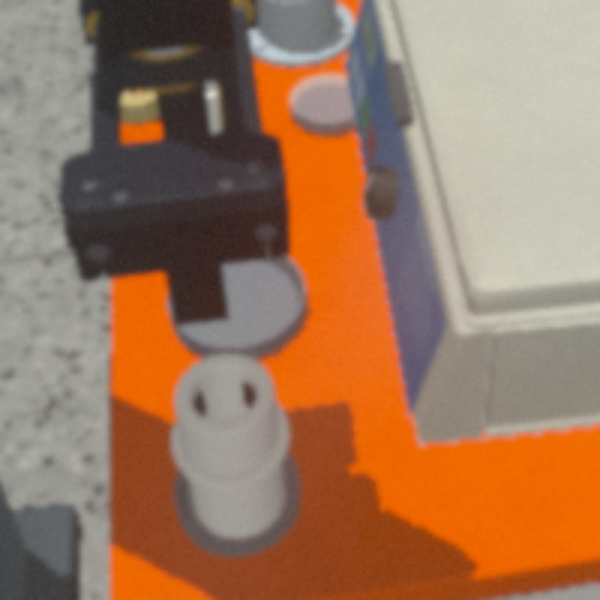

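View pics/wrist9.png

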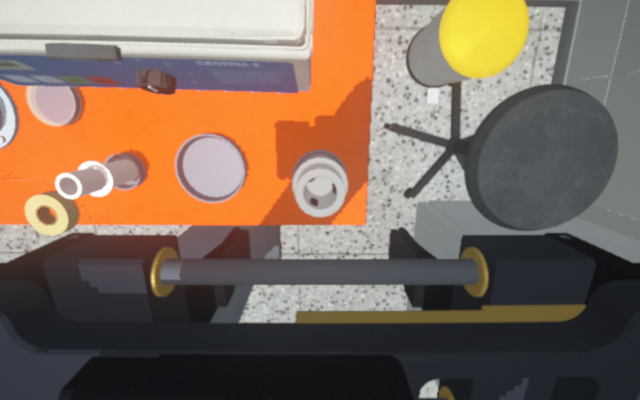

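Both sleeves are upright in their wells, with tops at z≈0.100 and ≈0.103, and the axes within about 2 mm of centre. In the wrist view, narrow is at (100,178), wide at (320,185), and the large stand at (210,167) is empty. The gripper is clear.

```bash
python3 - <<'E'
from h import *
print(job.sign_off())
E
```

```text
the job is handed in; nothing more can be done
None
```

I pulled the narrow sleeve out of the wide one and stood it in the smallest stand. I then pulled the wide sleeve out of the bucket and stood it in the middle-sized stand. The job was handed in at about 19 s on the robot's clock, against the 59 s limit; the sign-off gives no verdict.

- **Position:** In the last side and wrist pictures both sleeves stand upright, within about 2–3 mm of their stands' centres. The largest stand is empty.
- **Seating:** The sleeve tops measured z≈0.100 m (narrow) and z≈0.103 m (wide). I felt the well floor at 11–13 N with each underside at about 4 mm, so both are down in the wells.
- **Gripper:** It was open and about 0.12 m above the wide sleeve at the end, touching nothing.
- **Disagreements:** The cameras differed from each other by 1–3 mm, within what their calibration would explain. No check failed.

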